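# Hold the probe centred in the glass through its guide

## Task

Pull the square-handled temperature probe straight up out of its holder tube, then lower its steel stem through the hole of the guide plate into the glass below, never letting the probe touch the guide, the glass or the stand. Stop with the underside of its black collar about 15 mm above the guide plate and finish while holding it there: still, upright and centred in the hole. Leave everything else on the bench undisturbed.

Things in the scene. Friction and masses are not known exactly. Their poses are not given: they have to be found in the camera images.
- probe: upright probe, 60 to 130 g, 180 mm tall: steel stem 10 mm thick, 110 mm long; on it a round black collar 30 mm across, 6 mm thick; on that a grey handle 22 x 22 x 64 mm. Origin: centre of the stem's lower end; z up the stem, x and y square to the handle's faces. The collar rests on the holder's rim: handle 128 to 192 mm above the bench, up to 3 mm off the holder's axis
- probe_tip (a point): centre of the lower end of the probe's stem
- probe_collar (a point): point on the probe's axis at the underside of its collar, 110 mm above the tip
- holder: fixed upright holder: grey tube, 26 mm outside, 15 mm bore, on a 70 x 70 x 8 mm steel foot; rim 122 mm above the bench. Origin under its centre on the bench, z up. The probe's stem hangs in it
- holder_rim (a point): centre of the holder tube's mouth
- stand: fixed stand: foot 110 x 90 x 10 mm; thin post 50 mm from the hole on its -x side, 122 mm tall; aluminium guide plate 52 x 52 mm, from 100 to 120 mm above the bench, with an upright round through hole 26 mm across. Below, on the hole's axis, an open glass 44 mm outside, 38 mm inside, rim at 85 mm, inner floor at 14 mm. Origin on the bench under the hole, z up
- guide_top (a point): centre of the guide hole at the plate's top face
- post_a: loose saddle post (bystander): round 40 mm foot, 98 mm tall, U-shaped fork on top; origin under its foot
- post_b: second loose saddle post (bystander), the same as post_a; origin under its foot
- petri: closed glass petri dish (bystander), 90 mm across, 16 mm tall; origin under its centre
- beaker: open glass cup (bystander), 68 mm across, 85 mm tall; origin under its centre
- wash_bottle: clear plastic bottle with white cap (bystander), 64 mm across, 170 mm tall; origin under its centre
- jar: amber glass jar (bystander), 60 mm across, 80 mm tall; origin under its centre
- ruler: flat steel ruler lying on the bench (bystander), 200 x 25 x 4 mm; origin under its centre
Mind the look-alikes: they are no part of the job. Leave any pink look-alike of the probe alone.

How it is judged:
On the way:
1. the probe's tip is lifted clear above the holder's rim in the fingers (height (world z) of probe_tip above 0.122 m and contact force between the fingers and probe above 0.3 N), for 0.1 s.
At the end, for the whole second after the job is handed in: The fingers hold the probe, still (under 20 mm/s) and upright (within 0.09 rad), its stem through the guide hole and in the glass: tip and collar each within 5 mm of the hole's axis, the collar's underside 6 to 26 mm above the guide plate's top, nothing of the stand touching the probe (horizontal distance between each of probe_tip, probe_collar and guide_top below 0.005 m and z of probe_collar in the frame of guide_top between 0.006 and 0.026 m and angle between probe's own z axis and vertical below 0.09 rad and linear speed of probe below 0.02 m/s and contact force between the fingers and probe above 0.3 N and contact force between probe and stand below 0.1 N); the arm keeps its last pose, push and grip.
It fails at once if the probe touches the guide, the glass or the stand (contact force between probe and stand above 0.2 N).
It fails at once if a bystander is knocked over or shifted by more than 20 mm (distance of any of post_a, post_b, petri, beaker, wash_bottle, jar, ruler from where it was at the start of the episode above 0.02 m or angle between any of post_a, post_b, petri, beaker, wash_bottle, jar's own z axis and vertical above 0.35 rad).
It also fails if it takes over 48 s, if anything falls off the work surface, if the arm or the gripper's body presses on something with over 40 N, if the wrist force passes 120 N, or if a joint passes its speed limit or range.

## Robot

A 6-joint arm with a two-finger parallel gripper is mounted at the origin on the work surface. World frame = base frame: x ahead of the robot, y to its left, z up, the work surface at z = 0. Lengths are in m, angles in rad, forces in N, time in s.
With the tool pointing down it reaches from about 0.375 to 0.975 m from the base axis. Payload 3.8 kg.
Tool frame: the origin (TCP) lies midway between the tips of the shut fingers; the grasp point (between the pads) lies 19 mm behind it; z points along the fingers, y is the line along which they close (so a half turn about z gives the same grasp; the last joint's range is limited). The gripper opens to 88 mm and grips with 3 to 60 N. Pads are 18 mm wide; open, the fingers measure 123 mm over their backs; the gripper's body (75 mm by 187 mm) begins 45 mm behind the grasp point.
Start: joints at [1.093, 0.264, 1.604, -0, 1.274, -0.037], TCP at [0.288, 0.61, 0.218] pointing down, gripper open.
Joint ranges: [-2.63, 2.63], [-0.94, 2.18], [0.31, 2.57], [-1.31, 4.45], [0, 2.66], [-2.55, 2.55]. Speed limits (rad/s): [2.57, 2.57, 3.14, 3.14, 3.14, 3.14].

## Interface

Orientations are given as a unit quaternion [w, x, y, z].
In Python, from plant import telemetry, imaging, workorder gives the robot as it stands.
- The arm moves only by the tool drive_tool, never from a script. Its argument "increments" is a list that holds one entry, the list of rows, each a list of 4 numbers: the shift along the tool's x, y, z in m, then the turn about the tool's z in degrees. A call has 1 to 20 rows; each row shifts and turns the commanded pose from where the row before left it, along the tool's axes as they then stand; what a row does not reach is not made up. A row lasts 1/8 s, in which the tool goes at most 62.5 mm and 10.7 degrees, less where a joint would pass 70% of its speed; a pose out of reach is approached as far as the arm can. A call is refused whole if a number of a shift passes 0.0625 or a number of a turn 10.7, either way. A call with a gripper value outside its range is refused whole. "grip" is the opening, from 0 (shut) to 1 (fully open), set as the call begins (left out, the last holds). The fingers move at their own pace and stop on an object; "force" is the grip in N (left out, the last holds). Time passes only in rows, so rows that do not move let the fingers close. It gives the time, the measured TCP pose, the force, the opening and the grip force at its end, in the units of the state.
- telemetry.get_state(): the state, without advancing time (a new reading comes with each control period).
- imaging.grab_frame(name): name is "scene" or "side" or "wrist"; returns (picture, depth): 384x512x3 uint8, red, green, blue; 384x512 float32, m along the optical axis (not along the pixel's ray), 0 where there is no reading.
- imaging.get_calibration(name): a dict with "vertical_fov" (degrees; the focal length in pixels is half the picture's height over the tangent of half this angle, whatever the lens; pixels are square), "cx", "cy" (the principal point, pixels), "D" ([k1, k2, p1, p2, k3] as OpenCV has them; the pictures are not rectified), "R" (3x3) and "t" (3): a world point X has camera coordinates R X + t; the wrist camera has in their place "tool_from_camera" (4x4, takes a point from camera to tool coordinates, whose origin is the TCP and whose axes are the flange's). Camera axes: x right, y down, z forward; pixel columns grow to the right and rows downward; lengths in m; the calibration is good to about 2 mm. A picture is of the moment at which its call begins: read the wrist's pose just before it. get_calibration takes no time and is no camera call.
- workorder.sign_off(): hands the job in; it is judged then, once.
The state is a dict: "t": time; "joints": joint angles; "qvel": joint speeds; "tau": joint torques, N m; "ee_pos": TCP position; "tcp_rot": TCP orientation; "wrist_force": force on the tool from outside, world axes, zero at the start; "torque": the same for the moment, N m; "grip_width": finger opening in m; "finger_force": force on a finger pad.
Only numpy, scipy, OpenCV 4.12 (cv2) and the standard library are available. Lean on these libraries where they do the work, as an engineer would, in place of code of your own. Each camera call takes 0.05 s, during which the arm holds its last target. There are 200 camera calls.

## Working session

There is one attempt and no reset: what is moved stays moved. The work goes in short steps, Python scripts to look and compute and a tool call to move; the robot and the scene stay as the last step left them, time stands still between calls to the robot, and variables do not carry over. Pictures are saved under pics/ and viewed, at most 10 in all, crops included, and the job is handed in when it is done.

Besides the shell and the picture viewer there is one more tool, called after "Request:" by a JSON object that holds its "op" and its "data". drive_tool: Moves the arm, as the interface text tells. Its arguments: {"type":"object","properties":{"increments":{"type":"array","items":{"type":"array","items":{"type":"array","items":{"type":"number"}}}},"grip":{"type":"number"},"force":{"type":"number"}},"required":["increments"]}

```bash
ls; mkdir -p pics; cat > h.py <<'E'
import numpy as np,cv2
from plant import telemetry,imaging,workorder
def K(c):
    f=192/np.tan(np.radians(c["vertical_fov"])/2); return np.array([[f,0,c["cx"]],[0,f,c["cy"]],[0,0,1]])
def Rq(q):
    from scipy.spatial.transform import Rotation as R
    return R.from_quat([q[1],q[2],q[3],q[0]]).as_matrix()
def grab(n):
    s=telemetry.get_state(); im,d=imaging.grab_frame(n); c=imaging.get_calibration(n)
    if n=="wrist":
        T=np.eye(4);T[:3,:3]=Rq(s["tcp_rot"]);T[:3,3]=s["ee_pos"];T=T@np.array(c["tool_from_camera"])
    else:
        T=np.eye(4);T[:3,:3]=np.array(c["R"]).T;T[:3,3]=-T[:3,:3]@np.array(c["t"])
    return im,d,K(c),np.array(c["D"],float),T   # T world from camera
def ray(px,K_,D,T):
    u=cv2.undistortPoints(np.array(px,float).reshape(-1,1,2),K_,D).reshape(-1,2)
    return np.c_[u,np.ones(len(u))]@T[:3,:3].T   # scaled so depth=1
def atz(px,z,K_,D,T):
    r=ray(px,K_,D,T); return T[:3,3]+r*((z-T[2,3])/r[:,2])[:,None]
def cloud(d,K_,D,T):
    v,u=np.mgrid[:384,:512]; r=ray(np.c_[u.ravel(),v.ravel()],K_,D,T)
    return (T[:3,3]+r*d.reshape(-1,1)).reshape(384,512,3)
def proj(P,K_,D,T):
    W=np.linalg.inv(T); return cv2.projectPoints(np.array(P,float).reshape(-1,3),cv2.Rodrigues(W[:3,:3])[0],W[:3,3],K_,D)[0].reshape(-1,2)
E
python3 - <<'E'
from h import *
for n in("scene","side"):
    im,d,k,D,T=grab(n); cv2.imwrite(f"pics/{n}0.png",cv2.resize(im[:,:,::-1],(768,576),interpolation=cv2.INTER_CUBIC)); np.savez(f"{n}0.npz",im=im,d=d,k=k,D=D,T=T); print(n,T[:3,3].round(3),D,(d>0).mean())
print(telemetry.get_state())
E
```

```text
pics
scene [ 1.105 -0.452  1.026] [-0.09144875  0.          0.          0.          0.        ] 0.9962158203125
side [0.003 0.838 1.06 ] [0.01706464 0.         0.         0.         0.        ] 0.9961649576822916
{'t': 0.1, 'joints': array([ 1.09308503e+00,  2.64683738e-01,  1.60519175e+00, -9.95301192e-06,
        1.27369269e+00, -3.69440336e-02]), 'qvel': array([-0.00073729, -0.00059801, -0.00371521,  0.00015304,  0.00109905,
        0.00156585]), 'tau': array([ 2.16089325e-04, -5.03615570e+01, -3.58071506e+01,  7.30091287e-02,
        2.34217232e-02, -4.80712856e-05]), 'ee_pos': array([0.28770609, 0.60988601, 0.21693322]), 'tcp_rot': array([-2.46782711e-04,  2.18602457e-01,  9.75813502e-01, -9.56451164e-04]), 'wrist_force': array([ 0.04909515, -0.00470303, -0.13316286]), 'torque': array([-0.00133159,  0.03188495, -0.05266749]), 'finger_force': 0.0, 'grip_width': 0.08817519055715511}
```

View pics/scene0.png

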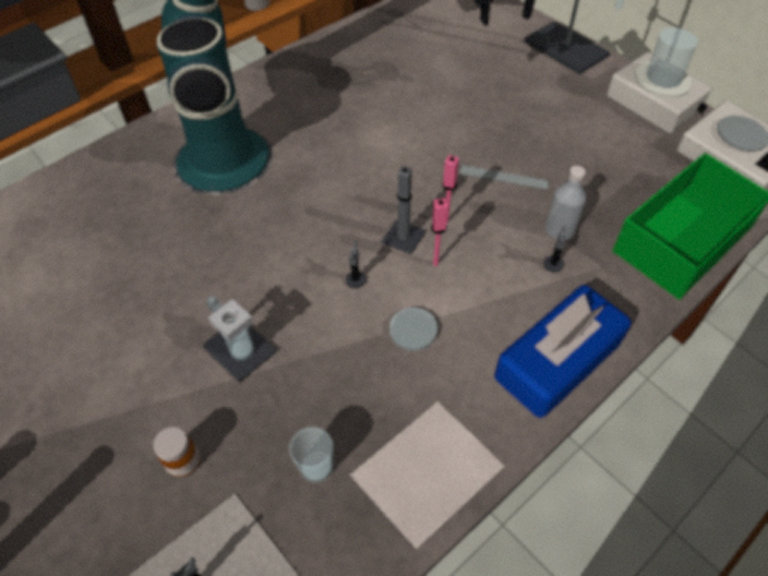

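View pics/side0.png

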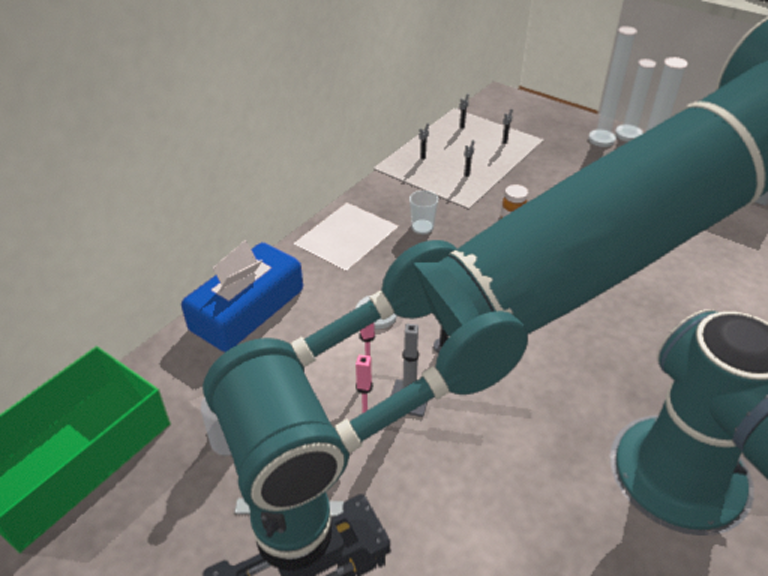

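Scene view: the grey square-handled probe is at (404,183) in its holder, foot at (405,237). Two pink look-alikes stand at (451,172) and (440,215), to be left alone. The guide stand is at (232,320), the saddle posts at (355,270) and (553,258), the petri dish at (413,328) and the ruler at (503,177). In the side view the probe is at (411,340).

```bash
python3 - <<'E'
from h import *
z=np.load("scene0.npz");im,d,k,D,T=[z[x] for x in("im","d","k","D","T")]
C=cloud(d,k,D,T)
s=lambda u,v:(u/1.5,v/1.5)
for n,p,h in [("probe top",(404,170),.192),("collar",(404,197),.128),("foot",(405,238),.008),("pink1 top",(452,157),.192),("pink2 top",(440,199),.192),("hole",(231,318),.12),("postA",(355,282),0),("postB",(553,265),0),("petri",(413,328),.016)]:
    u,v=s(*p);print(n,atz([(u,v)],h,k,D,T)[0].round(3),"cloud",C[int(v),int(u)].round(3))
def st(n,m):
    P=C[m];print(n,len(P),"med",np.median(P,0).round(3),"lo",np.percentile(P,2,0).round(3),"hi",np.percentile(P,98,0).round(3))
r,g,b=[im[...,i].astype(int) for i in range(3)]
st("pink",(r>g+50)&(b>g+10)&(C[...,2]>.01)&(np.mgrid[:384,:512][1]<320))
u,v=np.meshgrid(range(512),range(384))
def box(a,b_,c,e):return (u>a/1.5)&(u<b_/1.5)&(v>c/1.5)&(v<e/1.5)
st("handle",box(396,412,165,195)&(C[...,2]>.13)&(C[...,2]<.21))
st("plate",box(205,255,295,335)&(C[...,2]>.115)&(C[...,2]<.125))
st("p1",box(443,460,153,190)&(C[...,2]>.13)&(r>g+50)); st("p2",box(431,449,195,232)&(C[...,2]>.1)&(r>g+50))
L=[im[:,:,::-1][int(y0/1.5):int(y1/1.5),int(x0/1.5):int(x1/1.5)] for x0,x1,y0,y1 in((365,485,145,275),(190,290,285,385))]
L=[cv2.resize(x,(400,430),interpolation=cv2.INTER_CUBIC) for x in L]; cv2.imwrite("pics/crop1.png",np.hstack(L)[:, :800])
E
```

```text
probe top [0.46  0.148 0.192] cloud [0.459 0.148 0.193]
collar [0.466 0.144 0.128] cloud [0.468 0.141 0.133]
foot [0.469 0.146 0.008] cloud [0.471 0.144 0.014]
pink1 top [0.495 0.24  0.192] cloud [0.482 0.252 0.179]
pink2 top [0.558 0.146 0.192] cloud [0.549 0.155 0.181]
hole [ 0.473 -0.259  0.12 ] cloud [ 0.45  -0.252  0.086]
postA [ 0.483 -0.001  0.   ] cloud [ 0.487 -0.006  0.01 ]
postB [0.718 0.328 0.   ] cloud [0.718 0.322 0.008]
petri [0.646 0.004 0.016] cloud [0.645 0.004 0.019]
pink 445 med [0.551 0.152 0.148] lo [0.484 0.134 0.021] hi [0.571 0.252 0.183]
handle 166 med [0.465 0.142 0.174] lo [0.453 0.134 0.138] hi [0.473 0.159 0.195]
plate 381 med [ 0.462 -0.262  0.12 ] lo [ 0.414 -0.286  0.116] hi [ 0.496 -0.234  0.124]
p1 143 med [0.494 0.238 0.166] lo [ 0.48  -0.452  0.132] hi [1.105 0.255 1.026]
p2 178 med [0.562 0.143 0.159] lo [0.546 0.134 0.119] hi [0.571 0.158 0.183]
```

View pics/crop1.png

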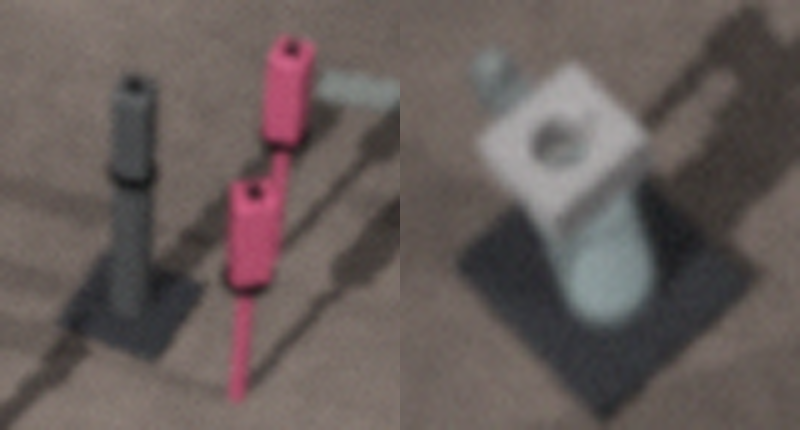

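The crop confirms it: the grey probe hangs in its holder at about (0.462, 0.146), and its top is at 0.192 as it should be. The pink ones stand about 95 mm away. The hole is near (0.472, -0.26). I'll go above the probe.

Request:
{"op": "drive_tool", "data": {"increments": [[[0,0,-0.05,0],[0,0,-0.05,0],[0,0,-0.05,0],[-0.035,-0.035,0,0],[-0.035,-0.035,0,0],[-0.035,-0.035,0,0],[-0.035,-0.035,0,0],[-0.035,-0.035,0,0],[-0.035,-0.035,0,0],[-0.035,-0.035,0,0],[-0.035,-0.035,0,0],[-0.035,-0.035,0,0],[-0.035,-0.035,0,0],[0,0,0,0],[0,0,0,0]]]}}

```text
t: 1.98
ee_pos: [0.455, 0.1447, 0.3677]
tcp_rot: [-0.0, 0.219, 0.976, 0.0]
wrist_force: [-0.2, 0.7, -0.5]
grip_width: 0.0884
finger_force: 0.0
```

```bash
python3 - <<'E'
from h import *
im,d,k,D,T=grab("wrist"); np.savez("w1.npz",im=im,d=d,k=k,D=D,T=T)
cv2.imwrite("pics/w1.png",cv2.resize(im[:,:,::-1],(768,576),interpolation=cv2.INTER_CUBIC))
print(np.array(imaging.get_calibration("wrist")["tool_from_camera"]).round(3),T.round(3),k.round(1),D)
print(proj([[.462,.146,.192]],k,D,T)*1.5)
E
```

```text
[[-0.    -0.95  -0.312  0.08 ]
 [ 1.    -0.001  0.001  0.001]
 [-0.001 -0.312  0.95  -0.167]
 [ 0.     0.     0.     1.   ]] [[ 0.428  0.859  0.281  0.383]
 [ 0.904 -0.407 -0.132  0.18 ]
 [ 0.001  0.311 -0.95   0.534]
 [ 0.     0.     0.     1.   ]] [[290.6   0.  259.2]
 [  0.  290.6 198. ]
 [  0.    0.    1. ]] [-0.04970886  0.          0.          0.          0.        ]
[[392.61708594 266.24273878]]
```

View pics/w1.png

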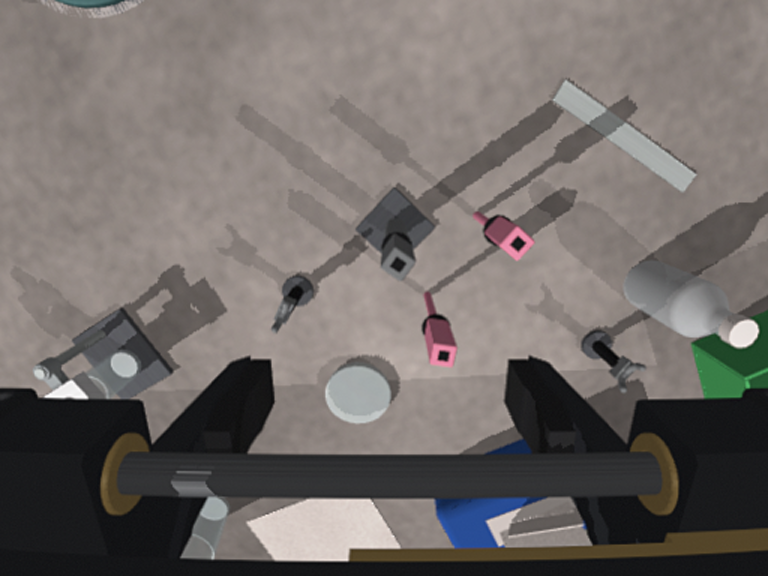

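Wrist view: the grey handle's top is at about (397,262), with pink ones at (517,243) and (444,355). I'll enlarge the handle to read its centre and yaw.

```bash
python3 - <<'E'
from h import *
z=np.load("w1.npz");im=z["im"]
c=im[148:192,244:292,::-1]; cv2.imwrite("pics/w1c.png",cv2.resize(c,None,fx=12,fy=12,interpolation=cv2.INTER_CUBIC))
E
```

```text
(no output)
```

View pics/w1c.png

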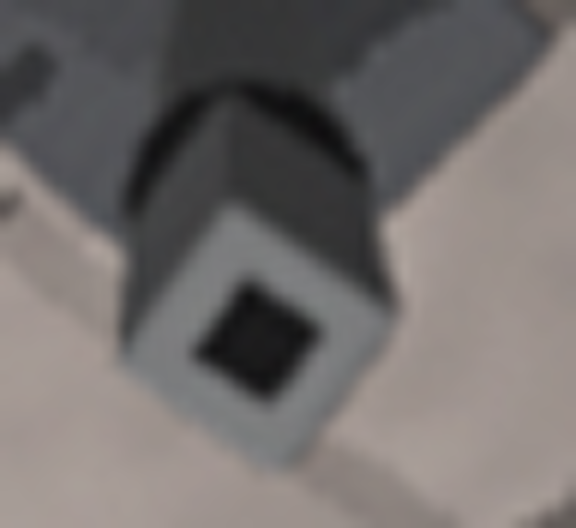

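Top-face corners in the crop: (230,205), (397,315), (275,470), (122,355).

```bash
python3 - <<'E'
from h import *
z=np.load("w1.npz");k,D,T=z["k"],z["D"],z["T"]
p=(np.array([(230,205),(397,315),(275,470),(122,355)])+.5)/12-.5+[244,148]
P=atz(p,.192,k,D,T); print(P.round(4)); print("c",P.mean(0).round(4))
E_=np.roll(P,-1,0)-P; print(np.linalg.norm(E_,axis=1).round(4), np.degrees(np.arctan2(E_[:,1],E_[:,0])).round(1))
R=Rq(telemetry.get_state()["tcp_rot"]); print("tool y yaw",np.degrees(np.arctan2(R[1,1],R[0,1])))
E
```

```text
[[0.4482 0.1538 0.192 ]
 [0.4655 0.1642 0.192 ]
 [0.475  0.1463 0.192 ]
 [0.4574 0.1374 0.192 ]]
c [0.4615 0.1504 0.192 ]
[0.0202 0.0203 0.0197 0.0188] [  31.   -62.2 -153.2  119.5]
tool y yaw 64.76508628305257
```

Request:
{"op": "drive_tool", "data": {"increments": [[[-0.0033,0.0071,0,0],[0,0,0,9],[0,0,0,9],[0,0,0,9],[0,0,0,9],[0,0,0.045,0],[0,0,0.045,0],[0,0,0.045,0],[0,0,0,0],[0,0,0,0]]], "grip": 0.7, "force": 25}}

```text
t: 3.28
ee_pos: [0.4621, 0.1506, 0.2347]
tcp_rot: [0.001, 0.509, 0.861, 0.001]
wrist_force: [0.2, -0.1, 0.1]
grip_width: 0.0616
finger_force: 0.0
```

```bash
python3 - <<'E'
from h import *
im,d,k,D,T=grab("wrist"); np.savez("w2.npz",im=im,d=d,k=k,D=D,T=T)
print(proj([[.461,.150,.192]],k,D,T)*1.5)
cv2.imwrite("pics/w2.png",cv2.resize(im[:,:,::-1],(768,576),interpolation=cv2.INTER_CUBIC))
E
```

```text
[[383.64803604 319.74649141]]
```

View pics/w2.png

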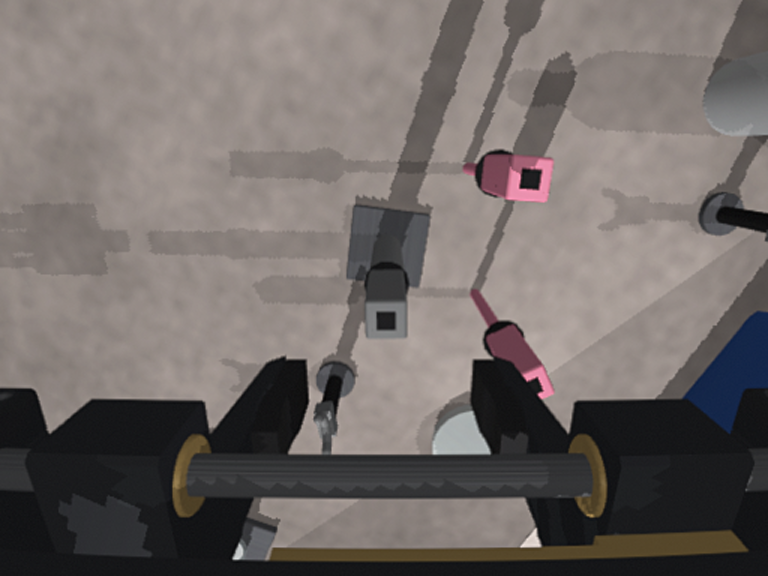

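The handle's top is centred at (386,320), against a predicted (384,320), and square to the fingers. I'll descend to mid-handle and close.

Request:
{"op": "drive_tool", "data": {"increments": [[[0,0,0.025,0],[0,0,0.025,0],[0,0,0.025,0],[0,0,0.019,0],[0,0,0,0],[0,0,0,0]]]}}

```text
t: 4.08
ee_pos: [0.4629, 0.1502, 0.1413]
tcp_rot: [0.001, 0.509, 0.861, 0.001]
wrist_force: [-0.4, -0.1, 0.5]
grip_width: 0.0619
finger_force: 0.0
```

Request:
{"op": "drive_tool", "data": {"increments": [[[0,0,0,0],[0,0,0,0],[0,0,0,0],[0,0,0,0],[0,0,0,0],[0,0,0,0]]], "grip": 0, "force": 25}}

```text
t: 4.82
ee_pos: [0.4612, 0.1496, 0.1391]
tcp_rot: [-0.0, 0.509, 0.86, -0.0]
wrist_force: [0.3, 0.5, 1.7]
grip_width: 0.0218
finger_force: 25.0
```

Request:
{"op": "drive_tool", "data": {"increments": [[[0,0,-0.01,0],[0,0,-0.02,0],[0,0,-0.02,0],[0,0,-0.02,0],[0,0,-0.02,0],[0,0,-0.02,0],[0,0,-0.02,0],[0,0,-0.02,0],[0,0,-0.02,0],[0,0,-0.01,0],[0,0,0,0],[0,0,0,0],[0,0,0,0]]]}}

```text
t: 6.45
ee_pos: [0.4607, 0.1495, 0.318]
tcp_rot: [-0.001, 0.509, 0.86, -0.001]
wrist_force: [-0.0, -0.1, -0.6]
grip_width: 0.0215
finger_force: 25.0
```

```bash
python3 - <<'E'
from h import *
R=Rq(telemetry.get_state()["tcp_rot"]);print(R.round(3),telemetry.get_state()["joints"].round(2))
O={}
for n in("scene","side","wrist"):
    im,d,k,D,T=grab(n); np.savez(f"{n}L.npz",im=im,d=d,k=k,D=D,T=T); O[n]=(im,k,D,T)
im=O["scene"][0]; a=cv2.resize(im[55:255,120:320,::-1],(560,560),interpolation=cv2.INTER_CUBIC)
cv2.imwrite("pics/s1.png",a)
E
```

```text
[[-0.481  0.877 -0.002]
 [ 0.877  0.481 -0.001]
 [ 0.    -0.002 -1.   ]] [ 0.26 -0.15  1.86 -0.    1.43 -0.24]
```

View pics/s1.png

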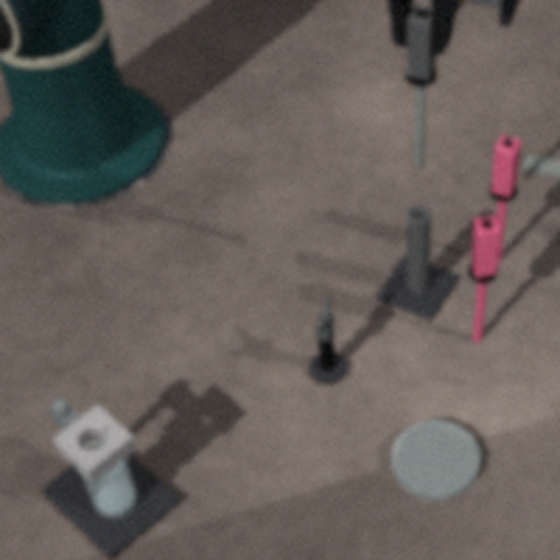

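The probe is held and clear of the holder: collar at (421,75), tip at (420,165), hole at (92,437) in the crop. I'll carry it over the stand, with the tip at about 0.19.

Request:
{"op": "drive_tool", "data": {"increments": [[[-0.0125,-0.0064,0,0],[-0.025,-0.0128,0,0],[-0.035,-0.018,0,0],[-0.035,-0.018,0,0],[-0.035,-0.018,0,0],[-0.035,-0.018,0,0],[-0.035,-0.018,0,0],[-0.035,-0.018,0,0],[-0.035,-0.018,0,0],[-0.035,-0.018,0,0],[-0.025,-0.0128,0,0],[-0.0125,-0.0064,0,0],[-0.01,-0.0052,0,0],[0,0,0,0],[0,0,0,0],[0,0,0,0],[0,0,0,0]]]}}

```text
t: 8.72
ee_pos: [0.4724, -0.2601, 0.3192]
tcp_rot: [0.0, 0.509, 0.861, 0.0]
wrist_force: [-0.3, 0.2, -1.5]
grip_width: 0.0218
finger_force: 25.0
```

```bash
python3 - <<'E'
from h import *
a=[]
for n in("scene","side","wrist"):
    im,d,k,D,T=grab(n); np.savez(f"{n}H.npz",im=im,d=d,k=k,D=D,T=T)
    s=telemetry.get_state()["ee_pos"]; pr=proj([s+[0,0,.02],s-[0,0,.127],[.472,-.26,.12]],k,D,T).round(1); print(n,pr.tolist())
    if n!="wrist":
        u,v=pr[1:].mean(0).astype(int);u=np.clip(u,70,441);v=np.clip(v,80,303); print(u,v); a.append(cv2.resize(im[v-80:v+80,u-65:u+65,::-1],(390,480),interpolation=cv2.INTER_CUBIC))
cv2.imwrite("pics/h1.png",np.hstack(a))
cv2.imwrite("pics/h1w.png",cv2.resize(im[:,:,::-1],(768,576)))
E
```

```text
scene [[132.2, 155.2], [147.2, 195.5], [153.4, 212.0]]
150 203
side [[353.8, 96.4], [347.2, 138.0], [344.3, 156.5]]
345 147
wrist [[256.8, 253.2], [257.8, 184.2], [257.9, 168.8]]
```

View pics/h1.png

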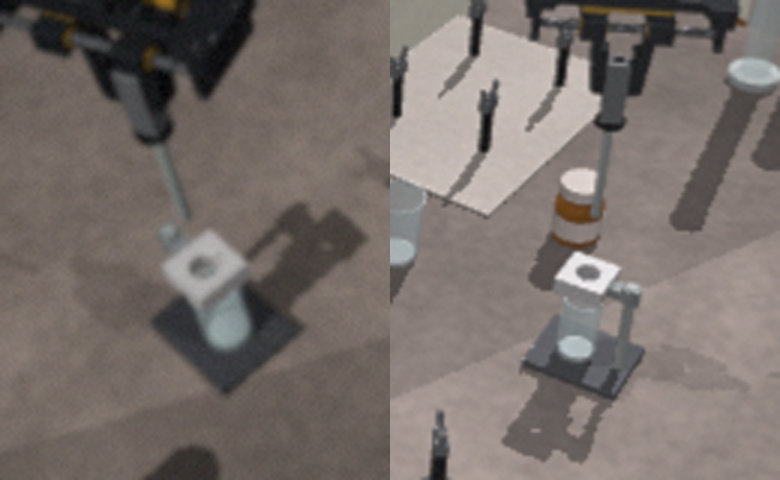

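Scene and side crops: the tip is at (185,217) and (598,217), the hole at (203,266) and (588,272). Both fit the prediction to within 1–2 px. The wrist view is closer.

```bash
python3 - <<'E'
from h import *
z=np.load("wristH.npz");im=z["im"]
cv2.imwrite("pics/h2.png",cv2.resize(im[130:260,188:328,::-1],None,fx=4.5,fy=4.5,interpolation=cv2.INTER_CUBIC))
E
```

```text
(no output)
```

View pics/h2.png

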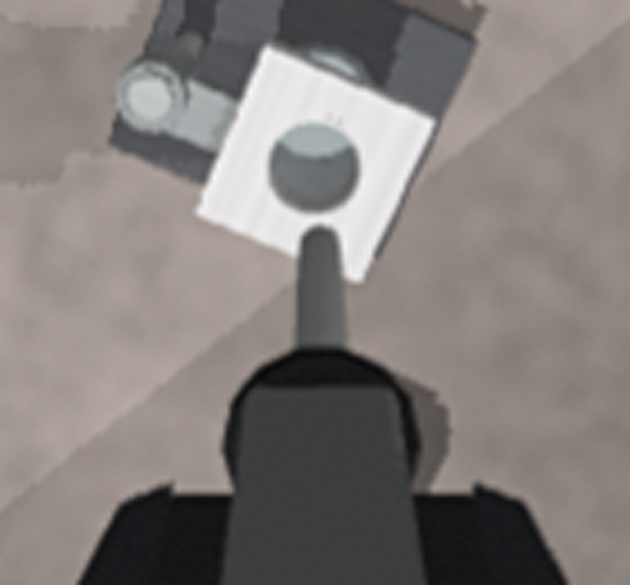

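Wrist crop: hole centre at (314,167), plate corners at (268,45), (438,120), (362,283) and (197,213), and the stem's tip centred at (319,245).

```bash
python3 - <<'E'
from h import *
z=np.load("wristH.npz");k,D,T=z["k"],z["D"],z["T"]
f=lambda a:(np.array(a,float)+.5)/4.5-.5+[188,130]
s=telemetry.get_state();R=Rq(s["tcp_rot"]);print(s["ee_pos"].round(4))
h=atz(f([(314,167)]),.12,k,D,T)[0]; p=atz(f([(268,45),(438,120),(362,283),(197,213)]),.12,k,D,T)
print("hole",h.round(4),"plate",p.mean(0).round(4),np.linalg.norm(np.roll(p,-1,0)-p,axis=1).round(4))
for zt in(.188,.192,.196):
    t=atz(f([(319,245.5)]),zt,k,D,T)[0]; print("tip",zt,t.round(4),"off tool",(R.T@(h-t)).round(4))
for zc in (.298,.302,.306): # collar: left 224,right 418 crop edge; far edge y 347
    c=atz(f([(228,437),(415,437),(321,347)]),zc,k,D,T); print("collar w",np.linalg.norm(c[0]-c[1]).round(4),c[:2].mean(0).round(4), c[2].round(4))
# two-camera triangulation of tip and hole
def tri(pa,pb):
    A=[];b=[]
    for n,p in(("sceneH",pa),("sideH",pb)):
        z=np.load(n+".npz");r=ray([p],z["k"],z["D"],z["T"])[0];r/=np.linalg.norm(r);M=np.eye(3)-np.outer(r,r);A.append(M);b.append(M@z["T"][:3,3])
    return np.linalg.lstsq(np.vstack(A),np.hstack(b),rcond=None)[0].round(4)
g=lambda x,y,u,v:((x+.5)/3-.5+u,(y+.5)/3-.5+v)
print("tri tip",tri(g(185,216,85,123),g(208,216,280,67)),"hole",tri(g(203,266,85,123),g(198,272,280,67)))
E
```

```text
[ 0.4723 -0.2604  0.3192]
hole [ 0.4701 -0.2579  0.12  ] plate [ 0.4706 -0.2576  0.12  ] [0.052  0.0524 0.0521 0.0522]
tip 0.188 [ 0.4735 -0.261   0.188 ] off tool [ 0.0044 -0.0015  0.068 ]
tip 0.192 [ 0.473  -0.2601  0.192 ] off tool [ 0.0033 -0.0015  0.072 ]
tip 0.196 [ 0.4725 -0.2591  0.196 ] off tool [ 0.0022 -0.0015  0.076 ]
collar w 0.0292 [ 0.4743 -0.2614  0.298 ] [ 0.4671 -0.2483  0.298 ]
collar w 0.0286 [ 0.4735 -0.2598  0.302 ] [ 0.4664 -0.247   0.302 ]
collar w 0.028 [ 0.4726 -0.2583  0.306 ] [ 0.4657 -0.2458  0.306 ]
tri tip [ 0.4673 -0.2606  0.1914] hole [ 0.4674 -0.2607  0.1184]
```

Wrist sizes check out (plate 52 mm). Tip-to-hole offset in tool axes is about (+3, -1.5) mm. I'll apply most of it, lower the tip to about 15 mm above the plate, and look again.

Request:
{"op": "drive_tool", "data": {"increments": [[[0.0025,-0.0012,0,0],[0,0,0.01,0],[0,0,0.015,0],[0,0,0.015,0],[0,0,0.01,0],[0,0,0.005,0],[0,0,0,0],[0,0,0,0],[0,0,0,0]]]}}

```text
t: 10.0
ee_pos: [0.4704, -0.2592, 0.2648]
tcp_rot: [0.001, 0.509, 0.86, -0.0]
wrist_force: [0.5, 0.3, -0.1]
grip_width: 0.0215
finger_force: 25.0
```

```bash
python3 - <<'E'
from h import *
for n in("scene","side","wrist"):
    im,d,k,D,T=grab(n); np.savez(f"{n}G.npz",im=im,d=d,k=k,D=D,T=T)
s=telemetry.get_state()["ee_pos"]; print(s)
A=cv2.resize(im[130:250,198:318,::-1],(480,480),interpolation=cv2.INTER_CUBIC)
def cr(n,u,v):
    i=np.load(n+"G.npz")["im"]; return cv2.resize(i[v-24:v+24,u-30:u+30,::-1],(300,240),interpolation=cv2.INTER_CUBIC)
cv2.imwrite("pics/g1.png",np.hstack([A,np.vstack([cr("scene",150,205),cr("side",345,150)])]))
E
```

```text
[ 0.47017751 -0.25912055  0.26448925]
```

View pics/g1.png

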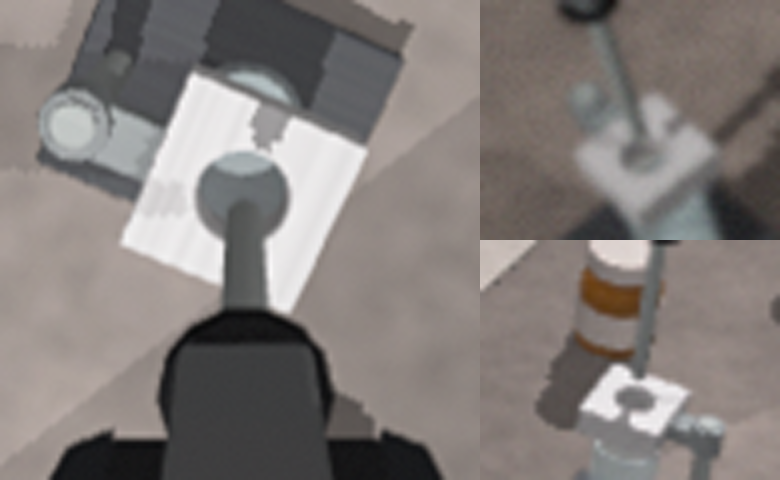

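Final picture (pictures used up): wrist crop shows the hole centre at (243,197), plate corners at (193,70), (368,150), (293,315) and (120,243), and the tip's far edge at (245,202), so tip centre about (245,218). The stem points into the hole in both outside views.

```bash
python3 - <<'E'
from h import *
z=np.load("wristG.npz");k,D,T=z["k"],z["D"],z["T"]
f=lambda a:(np.array(a,float)+.5)/4-.5+[198,130]
g=lambda q:q
s=telemetry.get_state();R=Rq(s["tcp_rot"]);e=s["ee_pos"];print(e.round(4))
h=atz(f([(243,197)]),.12,k,D,T)[0]; p=atz(f([(193,70),(368,150),(293,315),(120,243)]),.12,k,D,T).mean(0)
print("hole",h.round(4),"plate",p.round(4))
for zt in(.134,.1375,.141):
    # far edge of tip end disc = centre -? project model disc for several centres, match far edge row & centre column
    t=atz(f([(245,218)]),zt,k,D,T)[0]
    a=np.linspace(0,6.28,60)
    for _ in range(5):
        q=proj(t+.005*np.c_[np.cos(a),np.sin(a),0*a],k,D,T); far=q[q[:,1].argmin()]
        r=f([(245,202)])[0]-far; t=t+(atz([r+proj([t],k,D,T)[0]],zt,k,D,T)[0]-t)
    print("tip",zt,t.round(4),"rel TCP tool",(R.T@(t-e)).round(4),"hole-tip in tool",(R.T@(h-t)).round(4), "plate-tip",(R.T@(p-t)).round(4))
def tri(pa,pb):
    A=[];b=[]
    for n,p in(("sceneG",pa),("sideG",pb)):
        z=np.load(n+".npz");r=ray([p],z["k"],z["D"],z["T"])[0];r/=np.linalg.norm(r);M=np.eye(3)-np.outer(r,r);A.append(M);b.append(M@z["T"][:3,3])
    return np.linalg.lstsq(np.vstack(A),np.hstack(b),rcond=None)[0]
c=lambda x,y,u,v:((x+.5)/5-.5+u-30,(y+.5)/5-.5+v-24)
t,h=tri(c(640-480,144,150,205),c(640-480,374-240,345,150)),tri(c(642-480,157,150,205),c(635-480,399-240,345,150))
print("tri tip",t.round(4),"hole",h.round(4),"tool",(R.T@(h-t)).round(4))
E
```

```text
[ 0.4702 -0.2591  0.2645]
hole [ 0.4702 -0.258   0.12  ] plate [ 0.4703 -0.2578  0.12  ]
tip 0.134 [ 0.4718 -0.2602  0.134 ] rel TCP tool [-0.0017  0.0009  0.1305] hole-tip in tool [ 0.0028 -0.0003  0.014 ] plate-tip [ 0.0028 -0.0002  0.014 ]
tip 0.1375 [ 0.4714 -0.2594  0.1375] rel TCP tool [-0.0008  0.0009  0.127 ] hole-tip in tool [ 0.0019 -0.0003  0.0175] plate-tip [ 0.0019 -0.0002  0.0175]
tip 0.141 [ 0.471  -0.2586  0.141 ] rel TCP tool [1.000e-04 9.000e-04 1.235e-01] hole-tip in tool [ 0.0009 -0.0003  0.021 ] plate-tip [ 0.001  -0.0002  0.021 ]
tri tip [ 0.4703 -0.2633  0.1343] hole [ 0.4679 -0.262   0.1172] tool [ 0.0023 -0.0014  0.0171]
```

Wrist and triangulation agree: shift (+2, -0.5) mm, then lower by about 112 mm, slowly and in two stages.

Request:
{"op": "drive_tool", "data": {"increments": [[[0.002,-0.0005,0,0],[0,0,0,0],[0,0,0.004,0],[0,0,0.006,0],[0,0,0.006,0],[0,0,0.006,0],[0,0,0.006,0],[0,0,0.006,0],[0,0,0.006,0],[0,0,0.006,0],[0,0,0.004,0],[0,0,0,0],[0,0,0,0]]]}}

```text
t: 11.78
ee_pos: [0.4688, -0.2576, 0.2143]
tcp_rot: [0.0, 0.509, 0.86, -0.0]
wrist_force: [0.5, -0.7, -0.8]
grip_width: 0.0216
finger_force: 25.0
```

```bash
python3 - <<'E'
from h import *
im,d,k,D,T=grab("wrist"); s=telemetry.get_state();e=s["ee_pos"];R=Rq(s["tcp_rot"]);print(e.round(4),s["wrist_force"].round(2))
# numeric look: white plate mask; stem crossing at plate top: find stem edges vs hole edges per row
g=im.astype(int); u0,v0=proj([[.470,-.258,.12]],k,D,T)[0]; print("hole px",u0,v0)
for v in range(int(v0)-18,int(v0)+19,2): print(v," ".join("%3d"%x for x in g[v,int(u0)-20:int(u0)+21,1]))
E
```

```text
[ 0.4688 -0.2576  0.2144] [-0.22  0.37 -0.99]
hole px 258.70045838069825 194.24763709373113
176 236 233 231 228 229 231 233 231 229 230 233 233 233 234 234 234 231 228 226 230 234 227 163 154 156 153 153 154 157 156 153 150 163 213 234 233 232 232 231 231 230
178 233 231 228 228 231 233 231 230 230 233 233 232 233 234 235 231 228 226 229 234 228 163 154 157 155 154 155 156 156 154 150 164 214 235 233 232 232 231 230 230 229
180 231 229 228 231 233 231 229 229 232 233 232 234 235 236 234 232 230 234 237 227 191 142 137 140 146 152 153 157 155 150 148 185 234 234 232 232 232 231 230 229 229
182 230 228 231 233 232 230 229 232 233 233 235 237 238 235 215 199 166 115  88  84  80  81  81  82  98 133 150 128 132 144 186 236 235 233 232 232 231 230 229 229 229
184 228 230 233 232 230 229 232 234 234 237 234 202 145 116 113 107  92  79  81  86  85  86  85  82  81  91 111 108 107 139 208 236 235 233 231 231 230 229 229 228 228
186 225 234 234 229 222 226 234 235 234 208 147 116 114 117 116 111  88  81  84  86  87  89  90  91  88  87 103 109 108 106 112 153 213 234 233 231 229 229 228 228 229

[... 1483 characters left out ...]
 235 234 233 232 230 228 226
206 237 237 235 232 229 229 231 235 237 235 237 234 221 198 153 105  70  71  72  74  76  77  79  83  84  90 103 136 182 210 231 235 236 235 234 233 232 231 228 226 225
208 237 235 232 229 228 231 235 237 237 238 239 236 201 172  95  27  11  14  15  15  15  14  10  14  15  14  22  63 133 187 201 233 242 239 236 233 231 228 227 226 228
210 237 233 230 229 232 238 242 239 205 171  98  48  17   6  12  18  21  23  23  25  23  25  23  24  23  23  23  20  13   9  19  51 102 161 201 228 235 230 228 229 231
212 236 232 230 234 241 241 178  75  19   6  12  18  23  21  24  22  23  24  21  23  22  22  24  23  20  22  23  23  23  24  24  19  15   9  21  65 144 222 235 233 233
```

Laterally centred in the hole to within 1 mm. I'll check fore-aft from the tip's far edge (row about 181).

```bash
python3 - <<'E'
from h import *
im,d,k,D,T=grab("wrist"); s=telemetry.get_state();R=Rq(s["tcp_rot"]);a=np.linspace(0,6.28,90);ci=np.c_[np.cos(a),np.sin(a),0*a]
for dx in(-.003,0,.003):
    q=proj(np.array([.4702,-.2579,s["ee_pos"][2]-.127])+R[:,0]*dx+.005*ci,k,D,T); print(dx,"tip far row",q[:,1].min().round(1))
    q=proj(np.array([.4702,-.2579,s["ee_pos"][2]-.017])+R[:,0]*dx+.015*ci,k,D,T); print("  collar far row",q[:,1].min().round(1),"cols",q[:,0].min().round(1),q[:,0].max().round(1))
q=proj(np.array([.4702,-.2579,.12])+.013*ci,k,D,T);print("hole rows",q.min(0).round(1),q.max(0).round(1))
for v in(207,208,209,210):print(v,im[v,255:264,1])
print([ (v,im[v,257:262,1].tolist()) for v in range(179,184)])
E
```

```text
-0.003 tip far row 183.1
  collar far row 211.6 cols 237.2 280.6
0 tip far row 180.3
  collar far row 207.4 cols 237.1 280.7
0.003 tip far row 177.5
  collar far row 203.2 cols 237.0 280.8
hole rows [245.1 180.8] [272.7 207.2]
207 [37 38 40 40 39 42 43 43 51]
208 [13 15 17 13 14 16 16 14 15]
209 [18 18 16 19 20 18 20 21 18]
210 [22 23 22 22 23 24 26 23 25]
[(179, [234, 202, 159, 156, 156]), (180, [201, 147, 139, 139, 139]), (181, [132, 102, 101, 99, 102]), (182, [81, 81, 82, 81, 81]), (183, [82, 84, 85, 83, 82])]
```

Both tip and collar are centred to within 1 mm. I'll lower the remaining 62 mm.

Request:
{"op": "drive_tool", "data": {"increments": [[[0,0,0.004,0],[0,0,0.006,0],[0,0,0.006,0],[0,0,0.006,0],[0,0,0.006,0],[0,0,0.006,0],[0,0,0.006,0],[0,0,0.006,0],[0,0,0.006,0],[0,0,0.005,0],[0,0,0.004,0],[0,0,0.001,0],[0,0,0,0],[0,0,0,0],[0,0,0,0],[0,0,0,0]]]}}

```text
t: 13.88
ee_pos: [0.4687, -0.2575, 0.1523]
tcp_rot: [0.0, 0.509, 0.86, -0.0]
wrist_force: [0.2, -0.2, -0.1]
grip_width: 0.0222
finger_force: 25.0
```

```bash
python3 - <<'E'
from h import *
im,d,k,D,T=grab("wrist"); s=telemetry.get_state();R=Rq(s["tcp_rot"]);a=np.linspace(0,6.28,90);ci=np.c_[np.cos(a),np.sin(a),0*a]
print(s["ee_pos"].round(4),s["wrist_force"].round(2),abs(s["qvel"]).max(),s["finger_force"])
for dx in(-.003,0,.003):
    q=proj(np.array([.4702,-.2579,s["ee_pos"][2]-.017])+R[:,0]*dx+.015*ci,k,D,T); print(dx,"collar far row",q[:,1].min().round(1),"cols",q[:,0].min().round(1),q[:,0].max().round(1))
q=proj(np.array([.4702,-.2579,.12])+.013*ci,k,D,T);print("hole",q.min(0).round(1),q.max(0).round(1))
for v in range(196,226,2):print(v,im[v,236:284,1])
E
```

```text
[ 0.4687 -0.2575  0.1522] [-0.89 -0.28 -0.32] 0.001688540455077792 24.99978656996973
-0.003 collar far row 211.7 cols 237.3 280.7
0 collar far row 207.5 cols 237.2 280.8
0.003 collar far row 203.3 cols 237.1 280.9
hole [241.4 202.9] [276.6 235.6]
196 [232 230 232 235 236 234 233 232 233 231 212 196 156 157 159 160 159 157
 154 150 150 152 155 159 159 158 158 156 154 156 154 155 155 158 157 155
 153 150 151 155 157 157 157 157 157 157 157 156]
198 [221 213 218 221 227 228 232 232 235 237 239 229 160 155 159 158 156 153
 151 151 154 156 159 160 159 158 157 155 154 154 154 155 155 156 154 153
 150 150 153 156 157 157 157 157 156 155 154 155]
200 [212 218 219 219 215 213 216 221 229 231 225 162 156 157 158 155 153 151
 151 153 156 160 161 159 160 158 155 155 153 155 155 156 154 155 153 151
 151 153 156 157 158 157 157 157 155 155 154 154]
202 [218 220 219 216 214 214 219 220 218 218 222 228 219 153 154 153 148 146
 146 144 140 135 134 135 139 139 140 147 152 154 156 156 155 154 151 151
 153 155 157 157 157 157 156 156 155 154 154 153]
204 [221 220 218 215 214 218 220 219 218 220 223 204 
[... 1446 characters left out ...]
63  62  63  63  63  61  62  63  64  63  63  64  62
  63  64  68  63  29  18  81 179 240 237 236 237]
220 [222 227 208  81  18  31  52  61  63  62  62  63  61  62  62  63  61  62
  62  61  62  62  61  61  63  62  62  62  62  63  62  62  62  62  61  62
  62  63  67  68  53  15  34 135 236 242 237 235]
222 [224 227 187  56  22  39  59  61  62  62  62  62  62  62  62  62  62  62
  62  62  62  62  63  61  62  62  62  63  63  62  61  63  62  63  63  62
  61  63  65  70  65  26  19  84 186 245 239 235]
224 [228 213 102  29  28  44  64  62  63  63  62  62  63  62  62  63  63  62
  62  62  62  62  63  62  62  62  63  62  62  62  62  62  62  62  63  62
  61  61  64  70  66  37  15  40 155 248 240 235]
```

The probe is still, collar at about 0.135 m, centred, with no contact force. Handing in.

```bash
python3 -c "
from h import *
print(workorder.sign_off())"
```

```text
the job is handed in; nothing more can be done
None
```

The job is handed in with the probe held still and upright in the guide hole, centred to about 1 mm with its collar about 15 mm above the plate; the wrist force showed no sign of contact, and no verdict came back.

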